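# Take a bayonet signal lamp head off its mount

## Robot

A 7-joint arm with a two-finger parallel gripper is mounted at the origin on a cart in front of the work surface, level with it; the furniture and walls round the work are solid. World frame = base frame: x ahead of the robot, y to its left, z up, the work surface at z = 0. Lengths are in m, angles in degrees, forces in N, time in s.
With the tool pointing down it reaches from about 0.35 to 0.9 m from the base axis. Payload 8.1 kg.
Tool frame: the origin (TCP) lies at the very end of the fingers, on their centre line; the grasp point (between the pads) lies behind it (r.grip_depth is the z of the grasp point in the tool frame, in m); z points along the fingers, y is the line along which they close (so a half turn about z gives the same grasp; the last joint's range is limited). The gripper opens to 92 mm and grips with 3 to 60 N. Pads are 19 mm wide; open, the fingers measure 130 mm over their backs; the gripper's body (75 mm by 190 mm) begins 47 mm behind the grasp point.
Start: joints at [-78.243, 24.895, 1.432, 90.138, -0.665, 64.973, -4.303], TCP at [0.189, 0.596, 0.227] pointing down, gripper open.
Joint ranges: [-149.89, 149.89], [-25.12, 119.58], [-72.63, 75.52], [4.76, 147.25], [-75.54, 255.54], [6.69, 114.76], [-157.13, 157.13]. Speed limits (degrees/s): [127.2, 127.2, 172.46, 172.46, 180, 180, 180].

## Interface

Orientations are given as a 3x3 rotation matrix whose columns are the frame's x, y, z axes.
In Python, from station import telemetry, optics, workorder, r gives the robot as it stands.
- The arm moves only by the tool send_rows, never from a script. Its argument "commands" is a list that holds one entry, the list of rows, each a list of 5 numbers: the shift along the tool's x, y, z in mm, then the turn about the tool's z in degrees, then the closure, from -1 (fully open) to 1 (shut). In form: [[[tx, ty, tz, turn, fingers], ...]]. A call has 1 to 12 rows; each row is the pose to reach, as a shift and turn from the pose commanded when the call began, along the tool's axes at that moment; what a row does not reach only later rows make up. A row lasts 1/8 s, in which the tool goes at most 62.5 mm and 10.7 degrees, less where a joint would pass 70% of its speed; a pose out of reach is approached as far as the arm can. A call with a gripper value outside its range is refused whole. The fingers move at their own pace and stop on an object; "grip_force" is the grip in N (left out, the last holds). Time passes only in rows, so rows that repeat a pose let the fingers close. It gives the time, the measured TCP pose, the force, the opening and the grip force at its end, in the units of the state.
- telemetry.sense(): the state, without advancing time (a new reading comes with each control period).
- optics.read_camera(name): name is "side" or "top" or "wrist"; returns (picture, depth): 480x640x3 uint8, red, green, blue; 480x640 float32, m along the optical axis (not along the pixel's ray), 0 where there is no reading.
- optics.camera_params(name): a dict with "fx", "fy", "cx", "cy" (pixels), "R" (3x3) and "t" (3): a world point X has camera coordinates R X + t; the wrist camera has in their place "hand_eye" (4x4, takes a point from camera to tool coordinates, whose origin is the TCP and whose axes are the flange's). Camera axes: x right, y down, z forward; pixel columns grow to the right and rows downward; lengths in m; the calibration is good to about 2 mm. The wrist camera is an equidistant fisheye: a pixel r from the principal point sees the ray r / f radians off the axis. A picture is of the moment at which its call begins: read the wrist's pose just before it. camera_params takes no time and is no camera call.
- workorder.finish_job(): hands the job in; it is judged then, once.
The state is a dict: "t": time; "joint_positions": joint angles; "qd": joint speeds; "effort": joint torques, N m; "tcp_pos": TCP position; "orientation": TCP orientation; "wrist_force": force on the tool from outside, world axes, zero at the start; "ft_torque": the same for the moment, N m; "opening": opening from 0.0 (shut) to 1.0 (fully open); "finger_force": force on a finger pad.
Only numpy, scipy, OpenCV 4.12 (cv2) and the standard library are available. Lean on these libraries where they do the work, as an engineer would, in place of code of your own. Each camera call takes 0.05 s, during which the arm holds its last target. There are 200 camera calls.

## Task

Take the amber lamp head off its mount: push the red release button right down (it stays down), turn the head counter-clockwise until you feel it reach its stop, and lift it straight off. Then stand it upright in the middle of the blue tray. Do not force the button or the mount, do not drop the head, and leave the other things alone.

Things in the scene. Friction and masses are not known exactly. Their poses are not given: they have to be found in the camera images.
- lamp_head: Amber signal lamp head, loose, 67 mm high, 0.1 to 0.2 kg; origin at the centre of its underside, z up its axis. From below: grey spigot 32 mm in diameter, 14 mm long, with two lugs at its foot along head +x and -x (5 mm high, 8 wide, 43 tip to tip); black collar 60 mm in diameter at 14 to 21 mm; amber lens 54 mm at 21 to 42 mm; black grip cap at 42 to 67 mm. Stands by itself on its spigot.
- head_cap (a point): Centre of the top of the black grip cap, 67 mm above the underside of the head, on its axis. The cap is 25 mm high, 46 mm along head x, with two flats facing head +y and -y, 40 mm apart, to grip it by.
- lamp_mount: Lamp mount, fixed on a grey control box 90 mm high: foot 150x86x8 mm, black round socket housing 76 mm in diameter, and beside it (mount -x) a black block with the red release button. Origin on the socket's axis at the foot's underside, z up. At the start the head is locked in it, head x along mount x, head underside 23 mm and cap top 90 mm above this origin.
- mount_axis (a point): Centre of the socket's top, 34 mm above the foot's underside. A spring presses the head up with about 8 N against two tabs inside; side play 1.5 mm. It unlocks counter-clockwise seen from above, with a drag of 0.02 to 0.15 N m. The ring with tabs and end stops may be clamped at any angle: the hard stop comes after 58 to 90 degrees of turning, which cannot be seen, only felt.
- socket_floor (a point): Centre of the socket, 22 mm above the foot's underside, where the lugs turn. Only at the stop, or less than 3 degrees before it, are the lugs under their slots and the head lifts out freely; elsewhere it is held. Over 70 N of head on mount breaks it. In small steps, read the moment on the tool, and take 0.25 to 0.4 N m above the drag as the stop.
- release (a joint): Travel of the red release button, m: 0 standing up, 0.007 hard down. It needs about 5 N to move and stays where it is left. Its pin blocks the head from turning until it is down by 0.0055.
- button_top (a point): Centre of the top face of the red release button, 24 mm in diameter, which stands 11 mm clear of its block when up; 65 mm from the socket axis towards mount -x, 37 mm above the foot's underside when up. Moves with the button. Press straight down with the closed fingers; it breaks above 35 N.
- parts_tray: Blue tray, fixed on a stand 90 mm high; the tray is 110x110x26 mm outside, walls 4 mm, with a black rubber mat; origin at the centre of the underside of the tray, z up. The raised lid of the trolley stands upright between the robot and all these things, at world x = 0.27, 0.64 m wide, its top edge at z = 0.56: bring the arm in over it.
- tray_mat (a point): Centre of the top of the mat in the tray, 8 mm above the tray's underside; the walls rise 18 mm above it.
- contactor: Black and white contactor block, 76x45x70 mm; leave alone.
- breaker: White circuit breaker, 80x17x66 mm; leave alone.
- drink_bottle: Small pale pink drink bottle, 42 mm wide, 84 mm high; leave alone.
- tape_measure: Red tape measure, 63x74x43 mm; leave alone.
Mind the look-alikes: they are no part of the job. What is shaped like the lamp_head but purple is not meant.

How it is judged (in metres and radians):
On the way, in this order (a step that is already met when the one before it is completed fails the run):
1. the release button is pushed right down while the head is still in its locked position (value of joint release above 0.0055 m and angle between the x axis of lamp_head and the x axis of lamp_mount, either way round below 0.2 rad), for 0.2 s.
2. the head has been turned most of the way to its stop, still in the socket (angle between the x axis of lamp_head and the x axis of lamp_mount, either way round above 0.95 rad and z of lamp_head in the frame of lamp_mount below 0.03 m), for 0.1 s.
3. the head has been lifted straight off, clear of the socket (z of lamp_head in the frame of lamp_mount above 0.042 m and horizontal distance between lamp_head and lamp_mount below 0.025 m), for 0.05 s.
At the end, for the whole second after the job is handed in: the lamp head stands upright (within 0.1 rad) and at rest on the mat of the blue tray, its axis within 35 mm of the tray's centre; the release button is still down (horizontal distance between lamp_head and tray_mat below 0.035 m and z of lamp_head in the frame of tray_mat between -0.004 and 0.005 m and angle between lamp_head's own z axis and vertical below 0.1 rad and linear speed of lamp_head below 0.02 m/s and value of joint release above 0.005 m); the robot touches nothing.
It fails at once if the mount or its button is pressed by the fingers with more than 35 N (contact force between the fingers and lamp_mount above 35 N).
It fails at once if the head is forced against the mount with more than 70 N (contact force between lamp_head and lamp_mount above 70 N).
It fails at once if the head falls (linear speed of lamp_head above 0.5 m/s and contact force between the fingers and lamp_head below 0.1 N).
It fails at once if another thing is moved by more than 20 mm (distance of any of contactor, breaker, drink_bottle, tape_measure from where it was at the start of the episode above 0.02 m).
It also fails if it takes over 72 s, if anything falls off the work surface, if the arm or the gripper's body presses on something with over 40 N, if the wrist force passes 120 N, or if a joint passes its speed limit or range.

## Working session

There is one attempt and no reset: what is moved stays moved. The work goes in short steps, Python scripts to look and compute and a tool call to move; the robot and the scene stay as the last step left them, time stands still between calls to the robot, and variables do not carry over. Pictures are saved under pics/ and viewed, at most 10 in all, crops included, and the job is handed in when it is done.

Besides the shell and the picture viewer there is one more tool, called after ">>>" as name([rows], argument=value, ...), one row to a line, values as JSON. send_rows: Moves the arm, as the interface text tells. Its arguments: {"type":"object","properties":{"commands":{"type":"array"},"grip_force":{"type":"number"}},"required":["commands"]}

```bash
mkdir -p pics; ls
python3 - <<'E'
from station import telemetry, optics, workorder, r
import cv2,numpy as np
s=telemetry.sense();print(s, r.grip_depth)
for n in ("top","side"):
    p,d=optics.read_camera(n);np.savez(f"{n}.npz",p=p,d=d)
    cv2.imwrite(f"pics/{n}1.png",p[:,:,::-1]);c=optics.camera_params(n);print(n,c)
E
```

```text
pics
{'t': 0.0, 'joint_positions': array([-78.24450905,  24.9369542 ,   1.43078509,  90.19044767,
        -0.663274  ,  64.97345754,  -4.30195115]), 'qd': array([-0.02709256,  0.05182686, -0.00053186, -0.00571329, -0.02266699,
        0.11198329, -0.00741119]), 'effort': array([ 1.68627193e-04, -6.67862606e+01,  9.85602401e-01, -3.14455783e+01,
       -6.03986043e-02,  4.27515793e-02,  1.51411414e-04]), 'tcp_pos': array([0.18923853, 0.59511006, 0.22593044]), 'orientation': array([[-9.52998093e-01,  3.02976116e-01, -3.27452650e-04],
       [ 3.02976246e-01,  9.52996795e-01, -1.58227581e-03],
       [-1.67330452e-04, -1.60711620e-03, -9.99998695e-01]]), 'wrist_force': array([-0.29594067, -0.16521039,  0.85372257]), 'ft_torque': array([-0.01206148,  0.05343455,  0.00629283]), 'finger_force': 0.0, 'opening': 0.9980152051543739} -0.0188
top {'fx': 447.3270744412813, 'fy': 447.3270744412813, 'cx': 313.465890772773, 'cy': 238.06320811510494, 'R': array([[ 0.00899488, -0.99993375, -0.00718288],
       [-0.9812771 , -0.00744456, -0.19245737],
       [ 0.19239114,  0.00877953, -0.98127905]]), 't': array([0.0248546 , 0.51209886, 0.86651364])}
side {'fx': 607.1050205954555, 'fy': 607.1050205954555, 'cx': 322.00288514221364, 'cy': 240.48636554221062, 'R': array([[-0.87648841,  0.48116412,  0.01578503],
       [ 0.32383762,  0.61352984, -0.72021548],
       [-0.35622643, -0.62614873, -0.69357083]]), 't': array([ 0.42045875, -0.07767859,  1.54092544])}
```

View pics/top1.png

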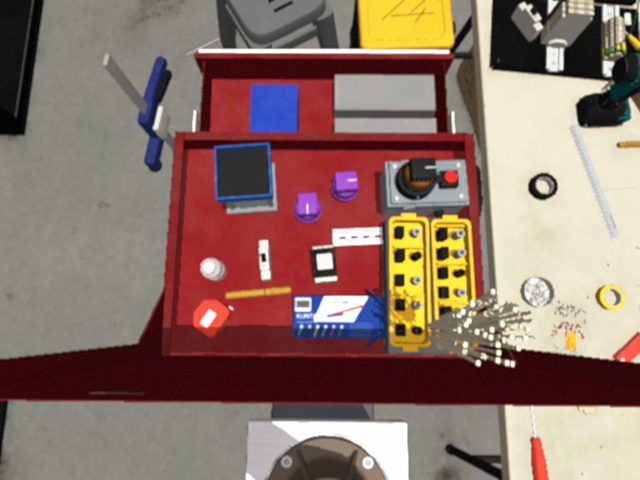

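View pics/side1.png

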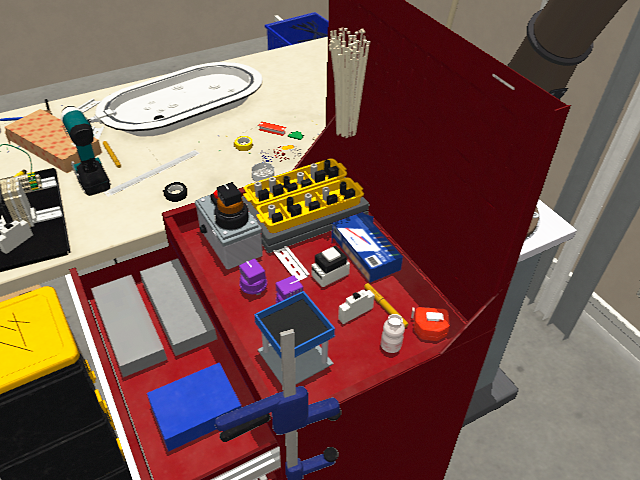

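The top picture shows the mount at about (425,182): black/amber head at (422,172) and red button at (451,178). The blue tray is at (243,172). Candidates for the head are the amber one on the mount (422,172) and the purple look-alikes at (307,206) and (345,184). I choose the amber one.

```bash
cat > h.py <<'E'
import numpy as np,cv2
from station import telemetry, optics, r
def cloud(n,p,d):
    c=optics.camera_params(n);v,u=np.mgrid[:480,:640]
    P=np.stack([(u-c["cx"])*d/c["fx"],(v-c["cy"])*d/c["fy"],d],-1)
    return (P-c["t"])@c["R"]   # R^T (P-t)
E
python3 - <<'E'
from h import *
print([a for a in dir(r) if not a.startswith('_')])
z=np.load("top.npz");p,d=z["p"],z["d"];W=cloud("top",p,d);np.save("topW.npy",W)
hsv=cv2.cvtColor(p,cv2.COLOR_RGB2HSV)
def reg(name,x0,y0,x1,y1,lo,hi):
    w=W[y0:y1,x0:x1].reshape(-1,3);w=w[(w[:,2]>lo)&(w[:,2]<hi)]
    (c,s,a)=cv2.minAreaRect(w[:,:2].astype(np.float32)*1000)
    print(name,len(w),w.mean(0).round(4),w.min(0).round(3),w.max(0).round(3),"rect",c,s,a)
reg("cap",395,145,445,205,.165,.2)
reg("mat",215,140,275,205,.092,.103)
reg("rim",210,138,278,205,.106,.13)
reg("boxtop",375,150,475,215,.085,.1)
m=(hsv[...,1]>180)&((hsv[...,0]<6)|(hsv[...,0]>174))&(hsv[...,2]>150)
m[:165]=0;m[190:]=0;m[:,:440]=0;m[:,462:]=0
w=W[m];print("button",len(w),np.median(w,0).round(4),w.min(0),w.max(0))
big=cv2.resize(p[145:220,370:480,::-1],None,fx=7,fy=7,interpolation=cv2.INTER_CUBIC);cv2.imwrite("pics/crop1.png",big)
# obstacles: max heights in strips
for y in np.arange(-.4,.45,.1):
    for x in (0.24,.3,.4,.5,.6,.7): 
        k=(abs(W[...,0]-x)<.05)&(abs(W[...,1]-y)<.05); print(round(float(W[...,2][k].max()),2) if k.any() else None,end=' ')
    print(y)
E
```

```text
['Unreachable', 'grip_depth']
cap 616 [ 0.615  -0.1677  0.1787] [ 0.596 -0.192  0.165] [ 0.637 -0.146  0.184] rect (616.825439453125, -169.03260803222656) (41.618656158447266, 46.59341812133789) 1.4693464040756226
mat 2495 [0.6334 0.1696 0.098 ] [0.573 0.11  0.092] [0.69  0.224 0.103] rect (631.1192626953125, 168.42083740234375) (109.96820831298828, 109.49942016601562) 4.516684055328369
rim 640 [0.6323 0.1708 0.1138] [0.573 0.11  0.106] [0.691 0.227 0.12 ] rect (632.1610107421875, 169.28225708007812) (111.624755859375, 110.81778717041016) 4.65275764465332
boxtop 1939 [ 0.6069 -0.1983  0.0949] [ 0.567 -0.279  0.085] [ 0.668 -0.113  0.1  ] rect (617.6965942382812, -196.12371826171875) (99.93899536132812, 164.2419891357422) 2.1378912925720215
button 120 [ 0.6194 -0.2336  0.1266] [ 0.6083604  -0.2461802   0.11461101] [ 0.63470743 -0.22286723  0.12997555]
-0.06 -0.06 -0.03 -0.06 -0.04 -0.04 -0.4
0.55 0.55 0.11 0.1 0.12 0.1 -0.30000000000000004
0.56 0.56 0.47 0.1 0.18 0.12 -0.20000000000000007
0.56 0.56 0.47 0.1 0.18 0.1 -0.10000000000000009
0.56 0.95 0.07 0.07 0.07 0.06 -1.1102230246251565e-16
0.56 0.56 0.06 0.07 0.12 0.12 0.09999999999999987
0.56 0.56 0.09 0.09 0.12 0.12 0.19999999999999984
0.56 0.56 0.12 0.06 0.12 0.34 0.2999999999999998
None None None None 0.12 0.19 0.3999999999999998
```

View pics/crop1.png

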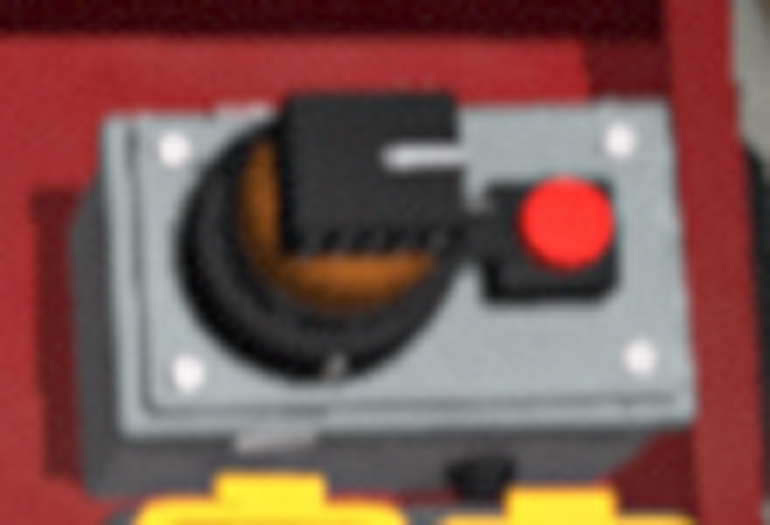

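The crop confirms the amber lens, the black cap with its white mark, and the red button toward world -y, so mount +x is about world +y. One quick check on a stray tall reading, plus the move numbers.

```bash
cat >> h.py <<'E'
def to(x,y,z,yaw):
    s=telemetry.sense();R=np.array(s["orientation"]);R0=R
    dv=R.T@(np.array([x,y,z])-s["tcp_pos"])*1000
    cy=np.degrees(np.arctan2(R[1,0],R[0,0]));t=-((yaw-cy+180)%360-180)
    print("tcp",s["tcp_pos"].round(4),"yaw",cy.round(2),"delta",dv.round(1),"turn",round(t,1),"F",s["wrist_force"].round(2),"M",s["ft_torque"].round(3),"q",s["joint_positions"].round(0),"op",round(s["opening"],3),"ff",s["finger_force"],"t",s["t"])
E
python3 - <<'E'
from h import *
W=np.load("topW.npy");k=(W[...,2]>.6)&(W[...,2]<1.3);ys,xs=np.nonzero(k);print(k.sum(),[(a,b,W[b,a].round(2)) for a,b in zip(xs,ys)][:6])
k=(W[...,2]>.3)&(W[...,2]<.6)&(W[...,0]>.31)&(abs(W[...,1])<.4);w=W[k];print(len(w),w.min(0) if len(w) else 0,w.max(0) if len(w) else 0)
to(.189,.596,.55,162);to(.55,.3,.55,120);to(.619,-.234,.4,92)
E
```

```text
1165 [(np.int64(227), np.int64(0), array([0.34, 0.02, 0.95])), (np.int64(325), np.int64(0), array([0.34, 0.02, 0.95])), (np.int64(363), np.int64(1), array([0.34, 0.02, 0.95])), (np.int64(90), np.int64(2), array([0.34, 0.02, 0.95])), (np.int64(436), np.int64(2), array([0.34, 0.02, 0.95])), (np.int64(3), np.int64(4), array([0.34, 0.02, 0.95]))]
3562 [ 0.31002033 -0.21145623  0.30003734] [0.73757481 0.34759576 0.47324497]
tcp [0.1893 0.5952 0.226 ] yaw 162.36 delta [ 5.00e-01  2.00e-01 -3.24e+02] turn 0.4 F [ 0.65  0.3  -0.3 ] M [-0.05   0.031 -0.019] q [-78.  25.   1.  90.  -1.  65.  -4.] op 1.002 ff 0.0 t 0.1
tcp [0.1893 0.5952 0.226 ] yaw 162.36 delta [-433.3 -172.4 -323.7] turn 42.4 F [ 0.65  0.3  -0.3 ] M [-0.05   0.031 -0.019] q [-78.  25.   1.  90.  -1.  65.  -4.] op 1.002 ff 0.0 t 0.1
tcp [0.1893 0.5952 0.226 ] yaw 162.36 delta [-660.8 -660.2 -172.9] turn 70.4 F [ 0.65  0.3  -0.3 ] M [-0.05   0.031 -0.019] q [-78.  25.   1.  90.  -1.  65.  -4.] op 1.002 ff 0.0 t 0.1
```

>>> send_rows([
  [[0,0,-60,0,1],[0,0,-120,0,1],[0,0,-180,0,1],[0,0,-240,0,1],[0,0,-300,0,1],[0,0,-340,0,1],[0,0,-340,0,1]],
])

```text
t: 0.98
tcp_pos: [0.1895, 0.5961, 0.5695]
orientation: [[-0.953, 0.303, 0.001], [0.303, 0.953, 0.005], [0.0, 0.005, -1.0]]
wrist_force: [0.4, 0.0, -1.1]
opening: 0.292
finger_force: 0.0
```

>>> send_rows([
  [[-50,-20,0,5,1],[-100,-40,0,10,1],[-150,-60,0,15,1],[-200,-80,0,20,1],[-250,-100,0,25,1],[-300,-120,0,30,1],[-350,-140,0,35,1],[-400,-160,0,38,1],[-433,-172,0,42,1],[-433,-172,0,42,1]],
])

```text
t: 2.22
tcp_pos: [0.5519, 0.2979, 0.5647]
orientation: [[-0.5, 0.866, -0.002], [0.866, 0.5, -0.003], [-0.001, -0.003, -1.0]]
wrist_force: [0.3, 0.5, -0.0]
opening: 0.002
finger_force: 0.0
```

```bash
python3 -c "
from h import *
to(.619,-.234,.45,92)"
```

```text
tcp [0.5519 0.2979 0.5647] yaw 120.02 delta [-494.  -207.6  116. ] turn 28.0 F [ 0.32  0.48 -0.04] M [ 0.003  0.037 -0.003] q [-43.  24.  20.  46.  -9. 111.   2.] op 0.002 ff 0.0 t 2.225
```

>>> send_rows([
  [[-50,-21,12,3,1],[-100,-42,24,6,1],[-150,-63,36,9,1],[-200,-84,48,12,1],[-250,-105,60,15,1],[-300,-126,72,18,1],[-350,-147,84,21,1],[-400,-168,96,24,1],[-450,-189,108,26,1],[-494,-208,116,28,1],[-494,-208,116,28,1],[-494,-208,116,28,1]],
])

```text
t: 3.72
tcp_pos: [0.6203, -0.2294, 0.4501]
orientation: [[-0.043, 0.999, -0.001], [0.999, 0.043, 0.001], [0.001, -0.001, -1.0]]
wrist_force: [0.4, 0.0, 0.0]
opening: 0.004
finger_force: 0.0
```

```bash
python3 -c "
from h import *
to(.619,-.234,.25,92)"
```

```text
tcp [ 0.6203 -0.2294  0.4501] yaw 92.46 delta [ -4.8  -1.4 200. ] turn 0.5 F [0.41 0.01 0.02] M [-0.075  0.113 -0.013] q [ -2.  26.  33.  62. -14.  96.  29.] op 0.004 ff 0.0 t 3.725
```

>>> send_rows([
  [[-2,-1,50,0,1],[-4,-1,100,0,1],[-4,-1,150,0,1],[-5,-1,200,0,1],[-5,-1,200,0,1],[-5,-1,200,0,1]],
])

```text
t: 4.47
tcp_pos: [0.6205, -0.2351, 0.253]
orientation: [[-0.043, 0.999, 0.003], [0.999, 0.043, -0.0], [-0.001, 0.003, -1.0]]
wrist_force: [-0.1, 0.0, 1.5]
opening: 0.004
finger_force: 0.0
```

```bash
cat >> h.py <<'E'
def wrist(name):
    s=telemetry.sense();p,d=optics.read_camera("wrist");c=optics.camera_params("wrist")
    cv2.imwrite(f"pics/{name}.png",p[:,:,::-1])
    v,u=np.mgrid[:480,:640];a=(u-c["cx"])/c["fx"];b=(v-c["cy"])/c["fy"];th=np.hypot(a,b)+1e-9
    k=np.tan(np.minimum(th,1.5))/th
    P=np.stack([a*k*d,b*k*d,d],-1);H=np.array(c["hand_eye"])
    T=P@H[:3,:3].T+H[:3,3]
    return p,d,T@np.array(s["orientation"]).T+s["tcp_pos"]
E
python3 -c "
from h import *
to(.619,-.234,.13,92)
p,d,W=wrist('w1');np.savez('w1.npz',p=p,W=W)
hsv=cv2.cvtColor(p,cv2.COLOR_RGB2HSV)
m=(hsv[...,1]>180)&((hsv[...,0]<6)|(hsv[...,0]>174))&(hsv[...,2]>150)&(abs(W[...,2]-.127)<.012)&(abs(W[...,0]-.62)<.05)&(abs(W[...,1]+.23)<.05)
w=W[m];print(len(w),np.median(w,0),w.min(0),w.max(0))
m=(abs(W[...,2]-.18)<.006)&(abs(W[...,0]-.62)<.05)&(abs(W[...,1]+.17)<.05)
w=W[m];print(len(w),np.median(w,0),w.min(0),w.max(0),cv2.minAreaRect((w[:,:2]*1000).astype(np.float32)))
"
```

```text
tcp [ 0.6205 -0.2351  0.253 ] yaw 92.47 delta [  1.2  -1.8 123. ] turn 0.5 F [-0.11  0.05  1.49] M [-0.092  0.016 -0.01 ] q [ -3.  29.  31.  84. -15.  71.  32.] op 0.004 ff 0.0 t 4.475
296 [ 0.6225091  -0.23149345  0.1262892 ] [ 0.61173649 -0.24279934  0.12407042] [ 0.63249684 -0.22252974  0.12851926]
4574 [ 0.61991793 -0.16771289  0.17929625] [ 0.59905477 -0.19128306  0.17402868] [ 0.64078616 -0.1451847   0.18190592] ((619.8968505859375, -168.3798828125), (41.14522171020508, 46.144142150878906), 1.1065449714660645)
```

View pics/w1.png

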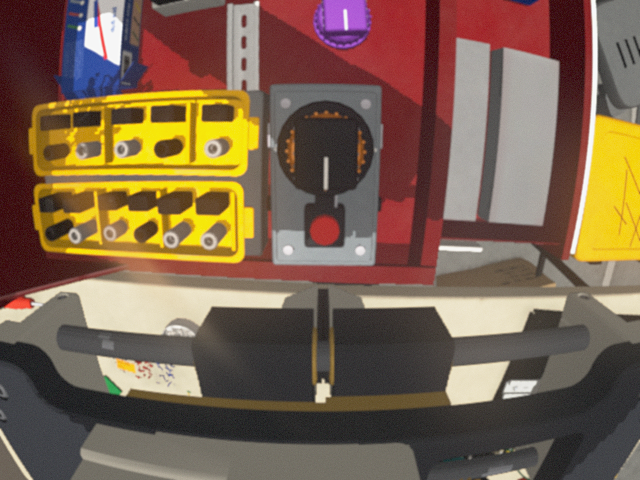

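The wrist picture shows the button at (324,231) and the cap centred at (325,157), with the closed fingers at (322,345). Depth puts the button at (0.621,-0.233) and the head axis at (0.619,-0.168).

>>> send_rows([
  [[1,0,40,0,1],[2,0,80,0,1],[2,0,105,0,1],[2,0,118,0,1],[2,0,118,0,1],[2,0,118,0,1]],
])

```text
t: 5.28
tcp_pos: [0.6202, -0.2344, 0.1345]
orientation: [[-0.041, 0.999, 0.002], [0.999, 0.041, -0.001], [-0.001, 0.002, -1.0]]
wrist_force: [0.3, 1.0, -0.3]
opening: 0.005
finger_force: 0.0
```

>>> send_rows([
  [[0,0,2,0,1],[0,0,4,0,1],[0,0,6,0,1],[0,0,8,0,1],[0,0,8,0,1],[0,0,8,0,1]],
])

```text
t: 6.02
tcp_pos: [0.6193, -0.2339, 0.1248]
orientation: [[-0.041, 0.999, 0.0], [0.999, 0.041, -0.0], [-0.0, 0.0, -1.0]]
wrist_force: [-0.6, 1.0, 2.7]
opening: 0.007
finger_force: 1.6
```

>>> send_rows([
  [[0,0,1,0,1],[0,0,2,0,1],[0,0,3,0,1],[0,0,3,0,1]],
])

```text
t: 6.52
tcp_pos: [0.6193, -0.234, 0.1217]
orientation: [[-0.041, 0.999, 0.0], [0.999, 0.041, -0.0], [-0.0, 0.0, -1.0]]
wrist_force: [-0.4, -0.2, 4.0]
opening: 0.007
finger_force: 1.7
```

>>> send_rows([
  [[0,0,1,0,1],[0,0,1,0,1],[0,0,1,0,1]],
])

```text
t: 6.9
tcp_pos: [0.6193, -0.234, 0.1207]
orientation: [[-0.041, 0.999, 0.0], [0.999, 0.041, -0.0], [-0.0, 0.0, -1.0]]
wrist_force: [1.1, -0.5, 3.3]
opening: 0.008
finger_force: 1.6
```

>>> send_rows([
  [[0,0,0.5,0,1],[0,0,1,0,1],[0,0,1,0,1]],
])

```text
t: 7.28
tcp_pos: [0.6194, -0.234, 0.1202]
orientation: [[-0.041, 0.999, 0.001], [0.999, 0.041, 0.0], [-0.0, 0.001, -1.0]]
wrist_force: [-0.9, 0.2, 8.6]
opening: 0.006
finger_force: 4.0
```

Force is rising near the end of travel, so I continue in half-millimetre steps.

>>> send_rows([
  [[0,0,0.5,0,1],[0,0,0.5,0,1]],
])

```text
t: 7.52
tcp_pos: [0.6194, -0.2341, 0.1202]
orientation: [[-0.041, 0.999, 0.001], [0.999, 0.041, 0.0], [0.0, 0.001, -1.0]]
wrist_force: [-2.5, 0.8, 11.1]
opening: 0.002
finger_force: 5.6
```

>>> send_rows([
  [[0,0,0.5,0,1],[0,0,0.5,0,1]],
])

```text
t: 7.78
tcp_pos: [0.6194, -0.2341, 0.12]
orientation: [[-0.041, 0.999, 0.001], [0.999, 0.041, 0.0], [0.0, 0.001, -1.0]]
wrist_force: [-2.4, 1.8, 14.5]
opening: 0.003
finger_force: 7.3
```

Hard stop reached at z 0.120 with about 14 N. Now I lift, open, and go above the head.

>>> send_rows([
  [[0,0,-30,0,1],[0,0,-80,0,1],[0,0,-105,0,-1],[25,0,-105,0,-1],[50,0,-105,0,-1],[65,0,-105,0,-1],[65,0,-105,0,-1],[65,0,-105,0,-1],[65,0,-105,0,-1]],
])

```text
t: 8.9
tcp_pos: [0.6163, -0.1703, 0.2237]
orientation: [[-0.04, 0.999, -0.0], [0.999, 0.04, -0.001], [-0.001, -0.0, -1.0]]
wrist_force: [-0.5, -0.5, 0.1]
opening: 0.716
finger_force: 0.0
```

```bash
python3 -c "
from h import *
p,d,W=wrist('w2')
hsv=cv2.cvtColor(p,cv2.COLOR_RGB2HSV)
m=(hsv[...,1]>180)&((hsv[...,0]<6)|(hsv[...,0]>174))&(hsv[...,2]>150)&(abs(W[...,2]-.122)<.015)&(abs(W[...,0]-.62)<.05)&(abs(W[...,1]+.23)<.05)
w=W[m];print(len(w),np.median(w,0) if len(w) else 0)
m=(abs(W[...,2]-.18)<.006)&(abs(W[...,0]-.62)<.05)&(abs(W[...,1]+.17)<.05)
w=W[m];print(len(w),np.median(w,0),w.min(0),w.max(0),cv2.minAreaRect((w[:,:2]*1000).astype(np.float32)))
to(.619,-.1684,.157,92)
"
```

```text
558 [ 0.62219641 -0.23277802  0.11943411]
4951 [ 0.61984389 -0.16556543  0.17936659] [ 0.59862174 -0.1909103   0.17404901] [ 0.64127083 -0.14451024  0.18183274] ((619.9338989257812, -168.09384155273438), (41.341373443603516, 46.9390983581543), 2.408025026321411)
tcp [ 0.6164 -0.1701  0.2237] yaw 92.27 delta [ 1.7  2.7 66.7] turn 0.3 F [-0.13 -0.16  0.54] M [-0.09   0.014 -0.038] q [ -9.  28.  30.  90. -15.  66.  27.] op 0.757 ff 0.0 t 8.95
```

>>> send_rows([
  [[1,2,10,0,-1],[2,3,20,0,-1],[2,3,40,0,-1],[2,3,55,0,-1],[2,3,65.5,0,-1],[2,3,65.5,0,-1],[2,3,65.5,0,-1]],
])

```text
t: 9.82
tcp_pos: [0.6198, -0.167, 0.1587]
orientation: [[-0.041, 0.999, 0.001], [0.999, 0.041, -0.0], [-0.0, 0.001, -1.0]]
wrist_force: [-0.4, 0.8, 0.5]
opening: 1.002
finger_force: 0.0
```

```bash
python3 -c "
from h import *
to(.6195,-.1682,.158,92)
"
```

```text
tcp [ 0.6198 -0.167   0.1587] yaw 92.35 delta [-1.1 -0.3  0.7] turn 0.4 F [-0.36  0.79  0.53] M [-0.064  0.103  0.018] q [ -9.  32.  29.  94. -17.  59.  28.] op 1.002 ff 0.0 t 9.825
```

>>> send_rows([
  [[-1,0,0,0,1],[-1,0,0,0,1],[-1,0,0,0,1],[-1,0,0,0,1],[-1,0,0,0,1],[-1,0,0,0,1],[-1,0,0,0,1],[-1,0,0,0,1]],
], grip_force=15)

```text
t: 10.82
tcp_pos: [0.6196, -0.1678, 0.1582]
orientation: [[-0.041, 0.999, 0.0], [0.999, 0.041, 0.0], [0.0, 0.0, -1.0]]
wrist_force: [-0.3, -0.4, 0.3]
opening: 0.433
finger_force: 15.0
```

```bash
python3 -c "
from h import *
to(.6195,-.1682,.158,92)
"
```

```text
tcp [ 0.6196 -0.1678  0.1582] yaw 92.36 delta [-0.4 -0.1  0.2] turn 0.4 F [-0.25 -0.42  0.31] M [-0.096  0.039  0.006] q [ -8.  32.  29.  94. -17.  59.  28.] op 0.433 ff 14.966919869184494 t 10.825
```

Gripped at 40 mm with no side force. Now I raise the grip and turn CCW (negative turn), reading the moment as I go.

>>> send_rows([
  [[0,0,0,0,1],[0,0,0,0,1],[0,0,0,-2,1],[0,0,0,-4,1],[0,0,0,-6,1],[0,0,0,-8,1],[0,0,0,-10,1]],
], grip_force=40)

```text
t: 11.7
tcp_pos: [0.6194, -0.1679, 0.1582]
orientation: [[-0.216, 0.976, -0.0], [0.976, 0.216, 0.0], [0.0, -0.0, -1.0]]
wrist_force: [-0.3, -0.1, 0.4]
opening: 0.431
finger_force: 40.0
```

```bash
python3 -c "
from h import *
to(.6195,-.1682,.158,92)
"
```

```text
tcp [ 0.6194 -0.1679  0.1582] yaw 102.49 delta [-0.3  0.1  0.2] turn 10.5 F [-0.33 -0.06  0.4 ] M [-0.044  0.183 -0.083] q [ -7.  31.  26.  94. -16.  58.  37.] op 0.431 ff 39.96880352497101 t 11.7
```

>>> send_rows([
  [[0,0,0,-4,1],[0,0,0,-8,1],[0,0,0,-12,1],[0,0,0,-16,1],[0,0,0,-20,1],[0,0,0,-24,1],[0,0,0,-28,1],[0,0,0,-32,1],[0,0,0,-36,1],[0,0,0,-39,1],[0,0,0,-42,1],[0,0,0,-43,1]],
])

```text
t: 13.2
tcp_pos: [0.6194, -0.1681, 0.1582]
orientation: [[-0.823, 0.567, -0.0], [0.567, 0.823, -0.0], [0.0, -0.0, -1.0]]
wrist_force: [0.5, -0.7, -0.0]
opening: 0.429
finger_force: 40.0
```

```bash
python3 -c "
from h import *
to(.6195,-.1682,.158,92)
"
```

```text
tcp [ 0.6194 -0.1681  0.1582] yaw 145.42 delta [-0.2 -0.   0.2] turn 53.4 F [ 0.51 -0.73 -0.03] M [-0.182  0.139 -0.068] q [ 1. 30. 15. 93. -9. 58. 74.] op 0.429 ff 39.96839225292206 t 13.2
```

```bash
cat > m.py <<'E'
from h import *
s=telemetry.sense();R=s["orientation"];print(round(float(np.degrees(np.arctan2(R[1,0],R[0,0]))),2),s["ft_torque"].round(3),s["wrist_force"].round(1),s["tcp_pos"].round(4),s["t"])
E
python3 m.py
```

```text
145.42 [-0.182  0.139 -0.068] [ 0.5 -0.7 -0. ] [ 0.6194 -0.1681  0.1582] 13.2
```

>>> send_rows([
  [[0,0,0,-1,1],[0,0,0,-2,1],[0,0,0,-2,1]],
])

```text
t: 13.58
tcp_pos: [0.6195, -0.168, 0.1582]
orientation: [[-0.842, 0.539, -0.0], [0.539, 0.842, -0.0], [-0.0, -0.0, -1.0]]
wrist_force: [-0.6, 0.0, 1.5]
opening: 0.431
finger_force: 40.0
```

```bash
python3 m.py
```

```text
147.37 [-0.244  0.274  0.064] [-0.6  0.   1.5] [ 0.6195 -0.168   0.1582] 13.575
```

>>> send_rows([
  [[0,0,0,-1,1],[0,0,0,-2,1],[0,0,0,-2,1]],
])

```text
t: 13.95
tcp_pos: [0.6195, -0.1679, 0.1582]
orientation: [[-0.861, 0.509, -0.0], [0.509, 0.861, -0.0], [0.0, -0.0, -1.0]]
wrist_force: [-1.0, -1.8, 0.6]
opening: 0.43
finger_force: 40.0
```

```bash
python3 m.py
```

```text
149.38 [-0.293  0.247 -0.021] [-1.  -1.8  0.6] [ 0.6195 -0.1679  0.1582] 13.95
```

>>> send_rows([
  [[0,0,0,-1,1],[0,0,0,-2,1]],
])

```text
t: 14.2
tcp_pos: [0.6195, -0.1678, 0.1582]
orientation: [[-0.878, 0.478, 0.0], [0.478, 0.878, 0.0], [-0.0, 0.0, -1.0]]
wrist_force: [-0.3, 0.1, 1.3]
opening: 0.434
finger_force: 40.0
```

```bash
python3 m.py
```

```text
151.43 [-0.23   0.266 -0.091] [-0.3  0.1  1.3] [ 0.6195 -0.1678  0.1582] 14.2
```

>>> send_rows([
  [[0,0,0,-1,1],[0,0,0,-2,1]],
])

```text
t: 14.45
tcp_pos: [0.6196, -0.1678, 0.1583]
orientation: [[-0.894, 0.447, 0.0], [0.447, 0.894, 0.0], [-0.0, 0.0, -1.0]]
wrist_force: [-0.5, -1.0, 1.3]
opening: 0.436
finger_force: 40.0
```

```bash
python3 m.py
```

```text
153.43 [-0.234  0.204 -0.043] [-0.5 -1.   1.3] [ 0.6196 -0.1678  0.1583] 14.45
```

>>> send_rows([
  [[0,0,0,-1,1],[0,0,0,-2,1]],
])

```text
t: 14.7
tcp_pos: [0.6196, -0.1677, 0.1583]
orientation: [[-0.909, 0.416, 0.0], [0.416, 0.909, 0.0], [-0.0, 0.0, -1.0]]
wrist_force: [-0.9, -0.8, 2.3]
opening: 0.434
finger_force: 40.0
```

```bash
python3 m.py
```

```text
155.43 [-0.082  0.196 -0.142] [-0.9 -0.8  2.3] [ 0.6196 -0.1677  0.1583] 14.7
```

>>> send_rows([
  [[0,0,0,-1,1],[0,0,0,-2,1]],
])

```text
t: 14.95
tcp_pos: [0.6196, -0.1677, 0.1583]
orientation: [[-0.923, 0.384, 0.0], [0.384, 0.923, 0.0], [-0.0, 0.0, -1.0]]
wrist_force: [-1.6, 0.6, 1.6]
opening: 0.436
finger_force: 40.0
```

```bash
python3 m.py
```

```text
157.43 [ 0.006  0.102 -0.045] [-1.6  0.6  1.6] [ 0.6196 -0.1677  0.1583] 14.95
```

>>> send_rows([
  [[0,0,0,-1,1],[0,0,0,-2,1]],
])

```text
t: 15.2
tcp_pos: [0.6196, -0.1677, 0.1583]
orientation: [[-0.936, 0.351, 0.0], [0.351, 0.936, 0.0], [-0.0, 0.0, -1.0]]
wrist_force: [0.7, 1.1, 2.5]
opening: 0.436
finger_force: 40.0
```

```bash
python3 m.py
```

```text
159.43 [ 0.049  0.104 -0.044] [0.7 1.1 2.5] [ 0.6196 -0.1677  0.1583] 15.2
```

>>> send_rows([
  [[0,0,0,-1,1],[0,0,0,-2,1]],
])

```text
t: 15.45
tcp_pos: [0.6196, -0.1678, 0.1583]
orientation: [[-0.948, 0.318, 0.0], [0.318, 0.948, 0.0], [-0.0, 0.0, -1.0]]
wrist_force: [-0.8, -0.1, 2.5]
opening: 0.434
finger_force: 40.0
```

```bash
python3 m.py
```

```text
161.43 [ 0.07   0.116 -0.035] [-0.8 -0.1  2.5] [ 0.6196 -0.1678  0.1583] 15.45
```

>>> send_rows([
  [[0,0,0,-1,1],[0,0,0,-2,1]],
])

```text
t: 15.7
tcp_pos: [0.6196, -0.1678, 0.1583]
orientation: [[-0.958, 0.285, 0.0], [0.285, 0.958, 0.0], [-0.0, 0.0, -1.0]]
wrist_force: [-1.4, 0.4, 4.0]
opening: 0.432
finger_force: 40.0
```

```bash
python3 m.py
```

```text
163.43 [ 0.191  0.107 -0.038] [-1.4  0.4  4. ] [ 0.6196 -0.1678  0.1583] 15.7
```

>>> send_rows([
  [[0,0,0,-1,1],[0,0,0,-2,1]],
])

```text
t: 15.95
tcp_pos: [0.6197, -0.1678, 0.1584]
orientation: [[-0.968, 0.252, 0.0], [0.252, 0.968, 0.0], [-0.0, 0.0, -1.0]]
wrist_force: [-0.6, 0.7, 4.1]
opening: 0.431
finger_force: 40.0
```

```bash
python3 m.py
```

```text
165.43 [ 0.169  0.05  -0.067] [-0.6  0.7  4.1] [ 0.6197 -0.1678  0.1584] 15.95
```

>>> send_rows([
  [[0,0,0,-1,1],[0,0,0,-2,1]],
])

```text
t: 16.2
tcp_pos: [0.6197, -0.1679, 0.1584]
orientation: [[-0.976, 0.218, 0.0], [0.218, 0.976, -0.0], [-0.0, 0.0, -1.0]]
wrist_force: [0.0, 1.0, 4.7]
opening: 0.432
finger_force: 40.0
```

```bash
python3 m.py
```

```text
167.43 [ 0.21   0.031 -0.02 ] [0.  1.  4.7] [ 0.6197 -0.1679  0.1584] 16.2
```

>>> send_rows([
  [[0,0,0,-1,1],[0,0,0,-2,1]],
])

```text
t: 16.45
tcp_pos: [0.6196, -0.1679, 0.1584]
orientation: [[-0.983, 0.184, 0.0], [0.184, 0.983, -0.0], [-0.0, -0.0, -1.0]]
wrist_force: [-0.9, 0.5, 4.9]
opening: 0.434
finger_force: 40.0
```

```bash
python3 m.py
```

```text
169.42 [ 0.135  0.056 -0.049] [-0.9  0.5  4.9] [ 0.6196 -0.1679  0.1584] 16.45
```

>>> send_rows([
  [[0,0,0,-1,1],[0,0,0,-2,1]],
])

```text
t: 16.7
tcp_pos: [0.6197, -0.168, 0.1584]
orientation: [[-0.989, 0.149, 0.0], [0.149, 0.989, -0.0], [-0.0, -0.0, -1.0]]
wrist_force: [-0.0, 0.6, 5.3]
opening: 0.431
finger_force: 40.0
```

```bash
python3 m.py
```

```text
171.42 [ 0.118  0.1   -0.011] [-0.   0.6  5.3] [ 0.6197 -0.168   0.1584] 16.7
```

>>> send_rows([
  [[0,0,0,-1,1],[0,0,0,-2,1]],
])

```text
t: 16.95
tcp_pos: [0.6197, -0.1685, 0.1585]
orientation: [[-0.993, 0.115, 0.001], [0.115, 0.993, -0.001], [-0.001, -0.001, -1.0]]
wrist_force: [-0.8, -0.9, 5.6]
opening: 0.433
finger_force: 40.0
```

```bash
python3 m.py
```

```text
173.4 [-0.206  0.058 -0.027] [-0.8 -0.9  5.6] [ 0.6197 -0.1685  0.1585] 16.95
```

>>> send_rows([
  [[0,0,0,-1,1],[0,0,0,-1,1]],
])

```text
t: 17.2
tcp_pos: [0.6197, -0.1689, 0.1585]
orientation: [[-0.995, 0.098, 0.001], [0.098, 0.995, -0.001], [-0.001, -0.001, -1.0]]
wrist_force: [-1.1, -1.1, 5.6]
opening: 0.427
finger_force: 40.0
```

```bash
python3 m.py
```

```text
174.36 [-0.387  0.023 -0.061] [-1.1 -1.1  5.6] [ 0.6197 -0.1689  0.1585] 17.2
```

>>> send_rows([
  [[0,0,0,-1,1],[0,0,0,-1,1]],
])

```text
t: 17.45
tcp_pos: [0.6197, -0.1691, 0.1585]
orientation: [[-0.997, 0.081, 0.001], [0.081, 0.997, -0.001], [-0.001, -0.001, -1.0]]
wrist_force: [-0.1, -2.4, 5.4]
opening: 0.437
finger_force: 40.0
```

```bash
python3 m.py
```

```text
175.33 [-0.699 -0.097 -0.198] [-0.1 -2.4  5.4] [ 0.6197 -0.1691  0.1585] 17.45
```

>>> send_rows([
  [[0,0,0,-1,1],[0,0,0,-1,1]],
])

```text
t: 17.7
tcp_pos: [0.6197, -0.1691, 0.1585]
orientation: [[-0.998, 0.065, 0.001], [0.065, 0.998, -0.001], [-0.001, -0.001, -1.0]]
wrist_force: [1.4, -3.8, 5.2]
opening: 0.431
finger_force: 40.0
```

```bash
python3 m.py
```

```text
176.29 [-0.847 -0.116 -0.345] [ 1.4 -3.8  5.2] [ 0.6197 -0.1691  0.1585] 17.7
```

>>> send_rows([
  [[0,0,0,-0.3,1],[0,0,0,-0.3,1]],
])

```text
t: 17.95
tcp_pos: [0.6197, -0.1692, 0.1585]
orientation: [[-0.998, 0.06, 0.001], [0.06, 0.998, -0.001], [-0.001, -0.001, -1.0]]
wrist_force: [0.5, -3.6, 5.0]
opening: 0.432
finger_force: 40.0
```

```bash
python3 m.py
```

```text
176.57 [-0.843 -0.12  -0.472] [ 0.5 -3.6  5. ] [ 0.6197 -0.1692  0.1585] 17.95
```

The moment reached 0.47 N m against about 0.06 of drag, so this is the stop. I ease back slightly and lift gently.

>>> send_rows([
  [[0,0,0,0.5,1],[0,0,-1,0.5,1],[0,0,-2,0.5,1],[0,0,-2,0.5,1]],
])

```text
t: 18.45
tcp_pos: [0.6194, -0.169, 0.1597]
orientation: [[-0.998, 0.068, -0.0], [0.068, 0.998, -0.001], [0.0, -0.001, -1.0]]
wrist_force: [2.4, -5.4, -0.1]
opening: 0.431
finger_force: 40.0
```

```bash
python3 m.py
```

```text
176.11 [-1.3   -0.598 -0.279] [ 2.4 -5.4 -0.1] [ 0.6194 -0.169   0.1597] 18.45
```

>>> send_rows([
  [[0,0,-1,0,1],[0,0,-2,0,1],[0,0,-2,0,1]],
])

```text
t: 18.82
tcp_pos: [0.6187, -0.1687, 0.1611]
orientation: [[-0.998, 0.068, -0.002], [0.068, 0.998, -0.001], [0.002, -0.001, -1.0]]
wrist_force: [1.0, -4.7, -4.6]
opening: 0.43
finger_force: 40.0
```

```bash
python3 m.py
```

```text
176.13 [-1.3   -0.332 -0.176] [ 1.  -4.7 -4.6] [ 0.6187 -0.1687  0.1611] 18.825
```

>>> send_rows([
  [[0,-0.5,0,0,1],[-0.5,-1,0,0,1],[-0.5,-1,0,0,1]],
])

```text
t: 19.2
tcp_pos: [0.6191, -0.1688, 0.1617]
orientation: [[-0.998, 0.067, -0.002], [0.067, 0.998, 0.0], [0.002, 0.0, -1.0]]
wrist_force: [-1.9, -3.8, -4.3]
opening: 0.431
finger_force: 40.0
```

```bash
python3 m.py
```

```text
176.16 [-0.993  0.463 -0.067] [-1.9 -3.8 -4.3] [ 0.6191 -0.1688  0.1617] 19.2
```

>>> send_rows([
  [[0,0,-1,0,1],[0,0,-1,0,1]],
])

```text
t: 19.45
tcp_pos: [0.62, -0.1686, 0.1636]
orientation: [[-0.998, 0.067, 0.0], [0.067, 0.998, 0.0], [-0.0, 0.0, -1.0]]
wrist_force: [-2.1, -3.2, -1.8]
opening: 0.433
finger_force: 40.0
```

```bash
python3 m.py; python3 -c "
from h import *
p,d=optics.read_camera('top');W=cloud('top',p,d)
cv2.imwrite('pics/s2.png',cv2.resize(optics.read_camera('side')[0][160:280,170:310,::-1],None,fx=5,fy=5))"
```

```text
176.18 [-0.7    0.441 -0.061] [-2.1 -3.2 -1.8] [ 0.62   -0.1686  0.1636] 19.45
```

View pics/s2.png

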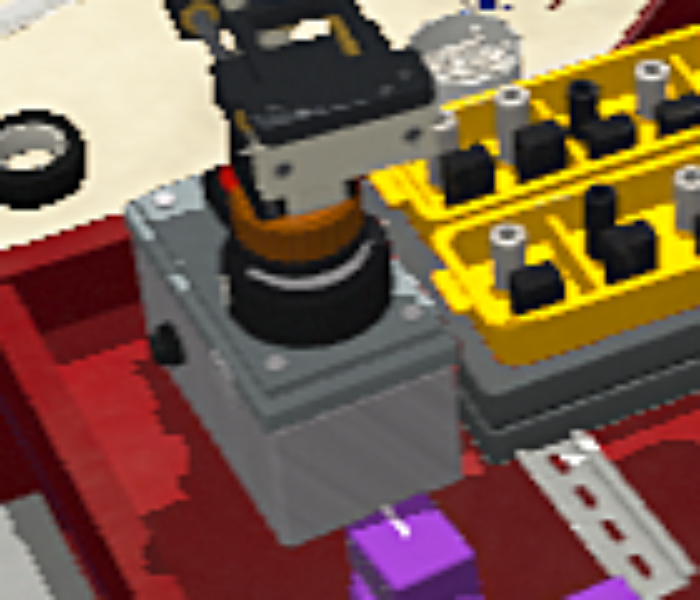

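The crop shows the gripper on the cap and the amber lens still above the housing, with a light arc at about (310,275) where the collar is parting from it. The force has dropped as well, so the head is lifting.

>>> send_rows([
  [[0.3,-0.4,-2,0,1],[0.3,-0.4,-4,0,1],[0.3,-0.4,-6,0,1]],
])

```text
t: 19.92
tcp_pos: [0.62, -0.1687, 0.1696]
orientation: [[-0.998, 0.066, 0.001], [0.066, 0.998, 0.001], [-0.001, 0.001, -1.0]]
wrist_force: [-0.5, 0.5, -2.2]
opening: 0.434
finger_force: 40.0
```

```bash
python3 m.py
```

```text
176.19 [ 0.047 -0.008 -0.061] [-0.5  0.5 -2.2] [ 0.62   -0.1687  0.1696] 19.925
```

>>> send_rows([
  [[0,0,-3,0,1],[0,0,-6,0,1],[0,0,-9,0,1],[0,0,-12,0,1],[0,0,-15,0,1],[0,0,-18,0,1]],
])

```text
t: 20.68
tcp_pos: [0.6196, -0.1692, 0.1874]
orientation: [[-0.998, 0.067, -0.0], [0.067, 0.998, 0.0], [0.0, 0.0, -1.0]]
wrist_force: [-0.3, 0.7, -1.3]
opening: 0.433
finger_force: 40.0
```

```bash
python3 m.py
```

```text
176.16 [ 0.006  0.047 -0.007] [-0.3  0.7 -1.3] [ 0.6196 -0.1692  0.1874] 20.675
```

Free of the socket. Now I lift higher and carry it to the tray.

>>> send_rows([
  [[0,0,-15,0,1],[0,0,-35,0,1],[0,0,-60,0,1],[0,0,-85,0,1],[0,0,-110,0,1],[0,0,-110,0,1]],
])

```text
t: 21.42
tcp_pos: [0.6207, -0.1697, 0.3001]
orientation: [[-0.998, 0.067, 0.005], [0.067, 0.998, -0.001], [-0.005, -0.001, -1.0]]
wrist_force: [-0.0, -0.0, -1.2]
opening: 0.435
finger_force: 40.0
```

>>> send_rows([
  [[1,20,0,0,1],[2,55,0,0,1],[2,90,0,0,1],[3,125,0,0,1],[4,160,0,0,1],[5,195,0,0,1],[6,230,0,0,1],[7,265,0,0,1],[8,300,0,0,1],[8,325,0,0,1],[8,338,0,0,1],[8,338,0,0,1]],
])

```text
t: 22.92
tcp_pos: [0.6335, 0.1698, 0.2964]
orientation: [[-0.998, 0.065, -0.001], [0.065, 0.998, -0.0], [0.001, -0.0, -1.0]]
wrist_force: [0.5, -0.1, -1.2]
opening: 0.432
finger_force: 40.0
```

```bash
python3 -c "
from h import *
to(.634,.169,.143,176)
p,d=optics.read_camera('side');cv2.imwrite('pics/s3.png',p[120:420,150:450,::-1])
"
```

```text
tcp [0.6335 0.1698 0.2964] yaw 176.28 delta [ -0.7  -0.8 153.4] turn 0.3 F [ 0.48 -0.06 -1.18] M [-0.031  0.038 -0.001] q [-22.  25.   3.  79.  -1.  75.  68.] op 0.432 ff 39.95801568031311 t 22.925
```

View pics/s3.png

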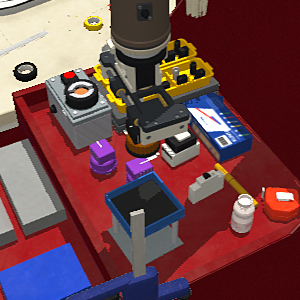

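The amber head hangs at (143,145) above the tray at (147,205), and the socket at (80,93) is empty. I descend until contact.

>>> send_rows([
  [[0,0,30,0,1],[0,0,70,0,1],[0,0,105,0,1],[0,0,130,0,1],[0,0,143,0,1],[0,0,146,0,1],[0,0,146,0,1]],
])

```text
t: 23.85
tcp_pos: [0.6348, 0.1683, 0.1521]
orientation: [[-0.998, 0.067, 0.001], [0.067, 0.998, 0.0], [-0.001, 0.0, -1.0]]
wrist_force: [0.3, -0.4, -0.1]
opening: 0.435
finger_force: 40.0
```

>>> send_rows([
  [[0,0,1.5,0,1],[0,0,3,0,1],[0,0,3,0,1]],
])

```text
t: 24.22
tcp_pos: [0.6343, 0.1686, 0.1484]
orientation: [[-0.998, 0.067, 0.0], [0.067, 0.998, 0.0], [-0.0, 0.0, -1.0]]
wrist_force: [-0.5, 0.5, -1.8]
opening: 0.432
finger_force: 40.0
```

>>> send_rows([
  [[0,0,1,0,1],[0,0,2,0,1],[0,0,2,0,1]],
])

```text
t: 24.6
tcp_pos: [0.6342, 0.1685, 0.1461]
orientation: [[-0.998, 0.067, -0.0], [0.067, 0.998, -0.0], [0.0, -0.0, -1.0]]
wrist_force: [0.5, -0.1, -0.6]
opening: 0.43
finger_force: 40.0
```

>>> send_rows([
  [[0,0,0.5,0,1],[0,0,1,0,1],[0,0,1,0,1]],
])

```text
t: 24.98
tcp_pos: [0.6343, 0.1685, 0.1452]
orientation: [[-0.998, 0.067, -0.0], [0.067, 0.998, -0.0], [0.0, -0.0, -1.0]]
wrist_force: [0.5, -0.5, -1.7]
opening: 0.433
finger_force: 40.0
```

>>> send_rows([
  [[0,0,0.5,0,1],[0,0,1,0,1],[0,0,1,0,1]],
])

```text
t: 25.35
tcp_pos: [0.6342, 0.1685, 0.1442]
orientation: [[-0.998, 0.067, -0.0], [0.067, 0.998, 0.0], [0.0, 0.0, -1.0]]
wrist_force: [0.9, -0.7, -0.9]
opening: 0.432
finger_force: 40.0
```

>>> send_rows([
  [[0,0,0.5,0,1],[0,0,1,0,1],[0,0,1,0,1]],
])

```text
t: 25.72
tcp_pos: [0.6343, 0.1685, 0.1432]
orientation: [[-0.998, 0.067, 0.0], [0.067, 0.998, 0.0], [-0.0, 0.0, -1.0]]
wrist_force: [-0.7, -0.0, -0.7]
opening: 0.432
finger_force: 40.0
```

>>> send_rows([
  [[0,0,0.5,0,1],[0,0,1,0,1],[0,0,1,0,1]],
])

```text
t: 26.1
tcp_pos: [0.6344, 0.1685, 0.1431]
orientation: [[-0.998, 0.067, 0.001], [0.067, 0.998, 0.0], [-0.001, 0.0, -1.0]]
wrist_force: [-3.0, -1.4, 6.4]
opening: 0.431
finger_force: 40.0
```

>>> send_rows([
  [[0,0,0.5,0,1],[0,0,1,0,1],[0,0,1,0,1]],
])

```text
t: 26.48
tcp_pos: [0.6344, 0.1685, 0.1431]
orientation: [[-0.998, 0.067, 0.001], [0.067, 0.998, 0.0], [-0.001, 0.001, -1.0]]
wrist_force: [-5.4, -1.5, 13.3]
opening: 0.433
finger_force: 40.0
```

>>> send_rows([
  [[0,0,0.5,0,1],[0,0,0.5,0,1]],
])

```text
t: 26.72
tcp_pos: [0.6345, 0.1685, 0.1431]
orientation: [[-0.998, 0.067, 0.001], [0.067, 0.998, 0.001], [-0.001, 0.001, -1.0]]
wrist_force: [-6.7, -1.6, 17.6]
opening: 0.432
finger_force: 40.0
```

Seated at z 0.1431. I back off the preload, open, and go straight up.

>>> send_rows([
  [[0,0,-1.5,0,1],[0,0,-2,0,1],[0,0,-2,0,-1],[0,0,-2,0,-1],[0,0,-2,0,-1],[0,0,-2,0,-1],[0,0,-2,0,-1],[0,0,-2,0,-1]],
])

```text
t: 27.72
tcp_pos: [0.6343, 0.1685, 0.1427]
orientation: [[-0.998, 0.067, 0.0], [0.067, 0.998, 0.0], [-0.0, 0.0, -1.0]]
wrist_force: [0.7, -0.3, -0.4]
opening: 0.989
finger_force: 0.0
```

>>> send_rows([
  [[0,0,-10,0,-1],[0,0,-30,0,-1],[0,0,-70,0,-1],[0,0,-120,0,-1],[0,0,-160,0,-1],[0,0,-160,0,-1],[0,0,-160,0,-1]],
])

```text
t: 28.6
tcp_pos: [0.634, 0.1685, 0.3027]
orientation: [[-0.998, 0.067, -0.0], [0.067, 0.998, 0.0], [0.0, 0.0, -1.0]]
wrist_force: [0.3, 0.3, -0.2]
opening: 0.999
finger_force: 0.0
```

```bash
python3 -c "
from h import *
to(.634,.169,.143,176)
p,d,W=wrist('w4')
m=(abs(W[...,2]-.165)<.005)&(abs(W[...,0]-.634)<.06)&(abs(W[...,1]-.169)<.06)
w=W[m];print(len(w),w.mean(0),cv2.minAreaRect((w[:,:2]*1000).astype(np.float32)) if len(w) else 0)
"
```

```text
tcp [0.634  0.1685 0.3027] yaw 176.16 delta [1.000e-01 5.000e-01 1.597e+02] turn 0.2 F [ 0.3   0.27 -0.24] M [0.004 0.006 0.001] q [-22.  25.   3.  79.  -1.  76.  68.] op 0.999 ff 0.0 t 28.6
2527 [0.63485307 0.16926724 0.16408359] ((635.84716796875, 169.37109375), (40.82605743408203, 45.63095474243164), 85.3879165649414)
```

View pics/w4.png

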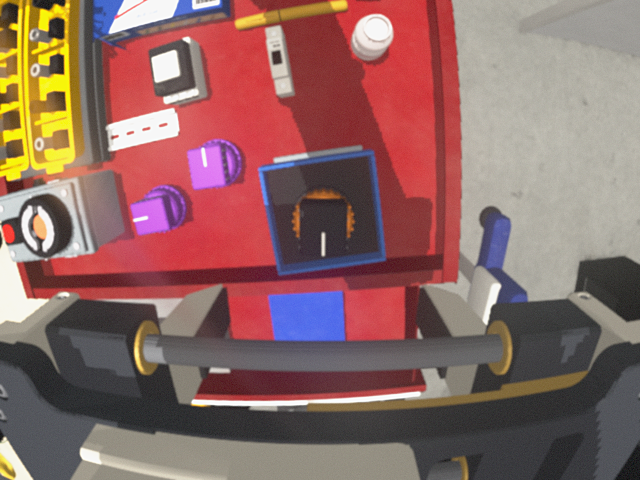

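The head stands upright in the middle of the tray at (323,215), with its cap top at z 0.164 as expected. The gripper is clear and the button at (10,233) is still down.

```bash
python3 -c "
from station import workorder
print(workorder.finish_job())"
```

```text
the job is handed in; nothing more can be done
None
```

I took the lamp head off its mount and stood it upright in the middle of the blue tray, with the button still down. The job is handed in, though the hand-in returned no verdict.

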